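Drive the pin and offer the circlip to the axle groove

TASK

Use the mallet, not your fingers, to drive the sprung pin on the hub carrier right down to its boss, then put the mallet back down on the worktop beside the carrier and let go of it. Next pick up the circlip pliers by their handles, squeeze them to spread the circlip fully, and without forcing it slide the spread circlip down over the axle stub until it is level with the groove. Finish like that, still gripping the pliers, with the circlip held spread and level around the groove, and leave the tape roll, the bush and the hex key where they are.

Things in the scene. Friction and masses are not known exactly. Their poses are not given: they have to be found in the camera images.
- carrier: Hub carrier, fixed: aluminium base plate 18 mm thick, 66 mm wide (y), reaching 82 mm to -x and 36 mm to +x of the origin; round hub 56 mm across, top 36 mm up, with an upright steel axle stub; low boss with a pin 58 mm from the axle along -x. Origin on the axle's axis at worktop level, z up
- axle_groove (a point): point on the axis of the carrier's upright steel axle stub (31 mm diameter), at the middle of the 8 mm wide groove cut round it (25 mm diameter at the bottom); 48 mm above the worktop, 12 mm above the hub's top face
- axle_end (a point): upper end of the axle stub, on its axis, 74 mm above the worktop, 26 mm above the middle of the groove. The last 10 mm taper from 31 mm to 18 mm diameter at the end
- pin_top (a point): centre of the flat top of the sprung steel pin, 10 mm diameter, upright in a round boss (30 mm across, its face 26 mm above the worktop) on the carrier; at first 22 to 26 mm out of the boss. About 7 N drives it straight down; it is stiff and stays where it is left
- pin (a joint): how far the pin has been driven down, m: 0 to 0.004 at the start, 0.024 fully home (it then still stands 2 mm proud of the boss)
- mallet_grip (a point): Mallet, 0.26 kg, standing on one face of its upright round head (34 mm diameter, 66 mm high, black faces). Level wooden handle along -x, 16 mm wide, 22 mm high, its middle 40 mm above the worktop, its end 133 mm from the head's axis. This point: middle of the handle's section, 47 mm from the head's axis, a place to grip. x points along the handle to the head, z up
- mallet_face (a point): the same mallet: centre of the lower face of its head, the one that strikes, 40 mm below and 47 mm ahead (+x) of mallet_grip; on the worktop at the start
- pliers_grip (a point): Circlip pliers lying flat, 0.2 kg, circlip on their tips. Point midway between the black handles, half-way up (12 mm above the worktop), 45 mm behind the pivot: grip here across both handles (along y). Handles 24 mm high, 9 mm thick, outer faces here about 52 mm apart released (splayed), 26 mm and parallel when squeezed home (5 to 12 N, sprung). x points to the circlip, z up
- clip_centre (a point): the same pliers: where the axle's axis must pass when the circlip is fully spread; 83 mm ahead (+x) of pliers_grip, 10 mm below it, 2 mm above the underside, mid-thickness of the 4 mm circlip. Fully spread it clears a 34 mm round stub centred here; released, its bore is 27 mm (too small), outside 37 mm, centred 14 mm farther along +x
- pliers_left (a joint): angle by which each arm of the pliers has been squeezed, rad: 0 released, 0.27 fully squeezed (circlip fully spread); both arms move alike
- tape_roll: roll of masking tape lying flat, 91 mm across, 24 mm high; leave it where it is. Origin at the centre of its underside
- bush: light-coloured bush, 24 mm across, 25 mm high; leave it where it is. Origin at the centre of its underside
- hex_key: hex key, 26 x 83 x 7 mm, lying flat; leave it where it is. Origin at the centre of its underside

How it is judged:
On the way, in this order (a step that is already met when the one before it is completed fails the run):
1. the pin is driven home with the mallet (value of joint pin above 0.021 m), for 0.1 s.
2. the mallet is down on the worktop, let go of and clear of the axle (height (world z) of mallet_face below 0.045 m and contact force between each of the fingers, carrier and mallet below 0.1 N and linear speed of mallet below 0.03 m/s and horizontal distance between mallet_face and axle_groove above 0.07 m), for 0.2 s.
3. the circlip is spread by the squeezed pliers above the end of the axle (value of joint pliers_left above 0.2 rad and horizontal distance between clip_centre and axle_end below 0.012 m and z of clip_centre in the frame of axle_end above -0.006 m), for 0.05 s.
At the end, for the whole second after the job is handed in: Pliers still gripped (over 3 N) and squeezed past 0.2 rad; circlip around the axle, centred within 6 mm, level within 0.14 rad, within 4 mm of the groove's mid-height; pin at least 21 mm down; mallet at rest on the worktop, let go, head over 70 mm from the axle, not touching the carrier (all of step 2 and value of joint pin above 0.021 m and value of joint pliers_left above 0.2 rad and horizontal distance between clip_centre and axle_groove below 0.006 m and z of clip_centre in the frame of axle_groove between -0.004 and 0.004 m and angle between clip_centre's own z axis and vertical below 0.14 rad and contact force between the fingers and pliers above 3 N and contact force between anything else and mallet above 0.5 N); the arm keeps its last pose, push and grip.
It fails at once if the pin is pushed by the fingers instead of the mallet (contact force between the fingers and pin above 1.5 N).
It fails at once if the circlip is forced onto the axle without being spread (horizontal distance between clip_centre and axle_end below 0.02 m and z of clip_centre in the frame of axle_end below -0.013 m and value of joint pliers_left below 0.15 rad).
It fails at once if the circlip is forced down hard on the axle or hub (contact force between pliers and carrier above 30 N).
It fails at once if the tape roll, bush or hex key is moved (distance of any of tape_roll, bush, hex_key from where it was at the start of the episode above 0.03 m).
It also fails if it takes over 54 s, if anything falls off the work surface, if the arm or the gripper's body presses on something with over 40 N, if the wrist force passes 120 N, or if a joint passes its speed limit or range.

ROBOT

A 6-joint arm with a two-finger parallel gripper is mounted at the origin on a cart in front of the work surface, level with it; the furniture and walls round the work are solid. World frame = base frame: x ahead of the robot, y to its left, z up, the work surface at z = 0. Lengths are in m, angles in rad, forces in N, time in s.
With the tool pointing down it reaches from about 0.35 to 0.775 m from the base axis. Payload 7.3 kg.
Tool frame: the origin (TCP) lies at the very end of the fingers, on their centre line; the grasp point (between the pads) lies 19 mm behind it; z points along the fingers, y is the line along which they close (so a half turn about z gives the same grasp; the last joint's range is limited). The gripper opens to 92 mm and grips with 3 to 60 N. Pads are 19 mm wide; open, the fingers measure 130 mm over their backs; the gripper's body (75 mm by 190 mm) begins 47 mm behind the grasp point.
Start: joints at [1.044, 0.342, 1.524, -0, 1.275, -0.146], TCP at [0.195, 0.487, 0.227] pointing down, gripper open.
Joint ranges: [-2.53, 2.53], [-0.77, 2.02], [0.04, 2.7], [-1, 4.14], [0.28, 2.66], [-3.11, 3.11]. Speed limits (rad/s): [2.57, 2.57, 3.14, 3.14, 3.14, 3.14].

INTERFACE

Orientations are given as [roll, pitch, yaw] about the fixed x, y, z axes, in that order (R = Rz(yaw) Ry(pitch) Rx(roll)).
In Python, from cell import observe, read_camera, get_calibration, hand_in, search_frame gives the robot as it stands.
- The arm moves only by the tool step_arm, never from a script. Its argument "commands" is a list of rows, each an object with "translation": the shift along the tool's x, y, z in mm, a list of three; "roll": the turn about the tool's z in rad. In form: [{"translation": [x, y, z], "roll": roll}, ...]. A call has 1 to 20 rows; each row shifts and turns the commanded pose from where the row before left it, along the tool's axes as they then stand; what a row does not reach is not made up. A row lasts 1/12 s, in which the tool goes at most 41.7 mm and 7.16 degrees, less where a joint would pass 70% of its speed; a pose out of reach is approached as far as the arm can. A call is refused whole if a number of a shift passes 41.7 or a number of a turn 0.125, either way. A call with a gripper value outside its range is refused whole. "fingers" is the opening, from 0 (shut) to 1 (fully open), set as the call begins (left out, the last holds). The fingers move at their own pace and stop on an object; "grip_force" is the grip in N (left out, the last holds). Time passes only in rows, so rows that do not move let the fingers close. It gives the time, the measured TCP pose, the force, the opening and the grip force at its end, in the units of the state.
- observe(): the state, without advancing time (a new reading comes with each control period).
- read_camera(name): name is "side" or "top"; returns the picture (400x640x3 uint8, red, green, blue); there is no depth.
- get_calibration(name): a dict with "camera_matrix" (3x3 intrinsics, pixels), "world_from_camera" (4x4, takes a point from camera to world coordinates). Camera axes: x right, y up, looking along -z (the intrinsics and any distortion apply to the point x, -y, -z); pixel columns grow to the right and rows downward; lengths in m; the calibration is good to about 2 mm. A picture is of the moment at which its call begins. get_calibration takes no time and is no camera call.
- hand_in(): hands the job in; it is judged then, once.
Trained networks look in the newest picture that a camera, given by its name, has taken for a name from the list of things; names that differ only in an ending like _2 or _b are one class to them, and where a whole thing is asked for, a point or a joint stands for the part that bears it (a point fixed in the world has none). Each returns a list of dicts, best first, with "confidence" (0 to 1); they miss things now and then, are a little off and sometimes report something else, mostly with a low value. They report only what shows in the picture. A call takes as long as a camera call.
- search_frame(camera, name): "at" ([x, y, z] in m, in world coordinates, good to about 4 mm: the middle of the surface that is visible of it).
The state is a dict: "time": time; "qpos": joint angles; "qvel": joint speeds; "joint_efforts": joint torques, N m; "tool_pos": TCP position; "tool_rot": TCP orientation; "contact_force": force on the tool from outside, world axes, zero at the start; "torque": the same for the moment, N m; "opening": finger opening in m; "grip_force": force on a finger pad.
Only numpy, scipy, OpenCV 4.12 (cv2) and the standard library are available. Lean on these libraries where they do the work, as an engineer would, in place of code of your own. Each camera call takes 0.05 s, during which the arm holds its last target. There are 200 camera calls.

## Working session

There is one attempt and no reset: what is moved stays moved. The work goes in short steps, Python scripts to look and compute and a tool call to move; the robot and the scene stay as the last step left them, time stands still between calls to the robot, and variables do not carry over. Pictures are saved under pics/ and viewed, at most 10 in all, crops included, and the job is handed in when it is done.

Besides the shell and the picture viewer there is one more tool, called after ">>>" as name([rows], argument=value, ...), one row to a line, values as JSON. step_arm: Moves the arm, as the interface text tells. Its arguments: {"type":"object","properties":{"commands":{"type":"array"},"fingers":{"type":"number"},"grip_force":{"type":"number"}},"required":["commands"]}

```bash
mkdir -p pics
python3 - <<'E'
from cell import *
import cv2,numpy as np
print(observe())
for c in("top","side"):
    im=read_camera(c); cv2.imwrite(f"pics/{c}0.png",cv2.cvtColor(im,cv2.COLOR_RGB2BGR))
    k=get_calibration(c);print(c,np.round(k["camera_matrix"],1).tolist(),np.round(k["world_from_camera"],4).tolist())
    for n in "carrier axle_end pin_top mallet_grip mallet_face pliers_grip clip_centre tape_roll bush hex_key".split():
        print(c,n,[(np.round(d["at"],4).tolist(),round(d["confidence"],2)) for d in search_frame(c,n)[:2]])
print(observe()["time"])
E
```

```text
{'time': 0.0, 'qpos': array([ 1.04397518e+00,  3.42702279e-01,  1.52505651e+00, -2.56061605e-05,
        1.27538881e+00, -1.45980071e-01]), 'qvel': array([-9.49908574e-04, -3.55939911e-05,  1.14047688e-03, -1.77221902e-03,
       -1.73252619e-03, -7.78604222e-04]), 'joint_efforts': array([-1.84161632e-03, -4.31232297e+01, -2.44217008e+01,  7.14785582e-02,
        5.59347065e-02, -1.48425252e-04]), 'tool_pos': array([0.19490462, 0.48702361, 0.22604179]), 'tool_rot': array([-3.14005069e+00, -2.01960555e-04,  2.76075889e+00]), 'contact_force': array([ 0.19647114, -0.34162503,  0.35892609]), 'torque': array([-0.07324647, -0.01698095, -0.01414988]), 'grip_force': 0.0, 'opening': 0.09189307084255008}
top [[409.2, 0.0, 316.6], [0.0, 409.2, 199.9], [0.0, 0.0, 1.0]] [[0.0194, 0.9933, -0.1141, 0.4518], [-0.9996, 0.0216, 0.0176, 0.076], [0.0199, 0.1137, 0.9933, 0.9094], [0.0, 0.0, 0.0, 1.0]]
top carrier [([0.6136, 0.0916, 0.016], 0.6), ([0.5109, -0.0808, 0.0512], 0.52)]
top axle_end []
top pin_top []
top mallet_grip [([0.5108, -0.0819, 0.0501], 0.89)]
top mallet_face [([0.5153, -0.0818, 0.0505]
[... 341 characters left out ...]
, 1.0]] [[-0.9219, 0.2614, -0.2861, 0.2935], [-0.3875, -0.6296, 0.6734, 0.6776], [-0.0041, 0.7316, 0.6817, 0.6747], [0.0, 0.0, 0.0, 1.0]]
side carrier [([0.6112, 0.1089, 0.0204], 0.85)]
side axle_end [([0.6146, 0.1098, 0.0164], 0.87), ([0.4556, 0.0761, 0.0288], 0.5)]
side pin_top [([0.6119, 0.1125, 0.0175], 0.62), ([0.5783, 0.0897, 0.0393], 0.55)]
side mallet_grip [([0.52, -0.0757, 0.0483], 0.56)]
side mallet_face [([0.5227, -0.0792, 0.0446], 0.61)]
side pliers_grip [([0.4886, 0.2723, 0.0184], 0.65)]
side clip_centre [([0.489, 0.27, 0.013], 0.78)]
side tape_roll [([0.4567, 0.0749, 0.0311], 0.9)]
side bush [([0.4681, 0.1678, 0.0185], 0.55)]
side hex_key [([0.4638, -0.0165, 0.0109], 0.49)]
1.1
```

Run:
```python
import cv2
a=cv2.imread("pics/top0.png")[60:330,130:520]; cv2.imwrite("pics/tc.png",cv2.resize(a,None,fx=2,fy=2,interpolation=cv2.INTER_CUBIC))
```

```text
(no output)
```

View pics/tc.png

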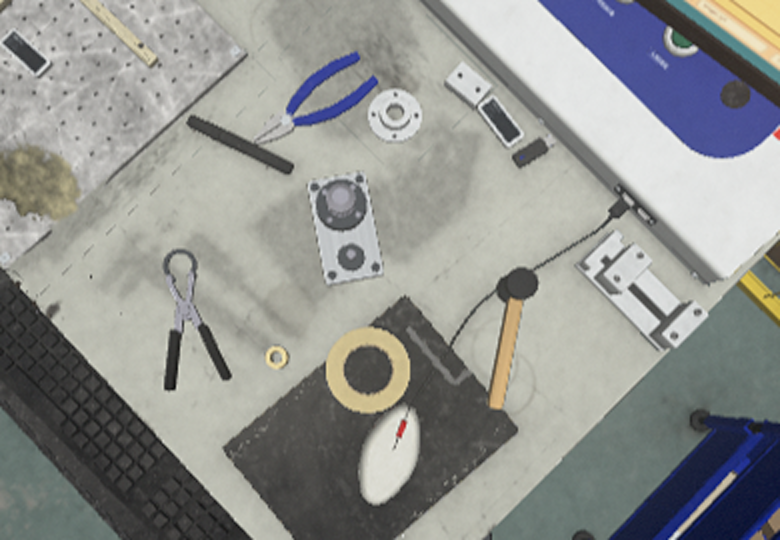

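View pics/side0.png

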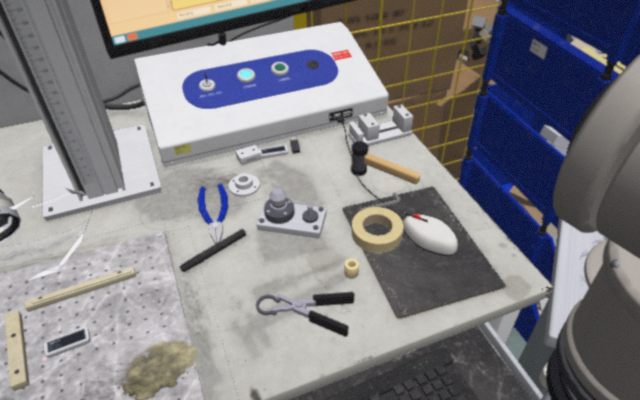

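```bash
cat > h.py <<'E'
import cv2,numpy as np
from cell import *
def ray(c,u,v):
    k=get_calibration(c);K=k["camera_matrix"];T=np.array(k["world_from_camera"])
    d=np.linalg.inv(K)@[u,v,1];return T[:3,3],T[:3,:3]@[d[0],-d[1],-d[2]]
def at(c,u,v,z):
    o,d=ray(c,u,v);return np.round(o+d*(z-o[2])/d[2],4)
def px(c,p):
    k=get_calibration(c);T=np.array(k["world_from_camera"]);q=T[:3,:3].T@(np.array(p)-T[:3,3])
    w=np.array(k["camera_matrix"])@[q[0],-q[1],-q[2]];return w[:2]/w[2]
def tiles(specs,fn,w=266,h=300,n=3):
    ims=[]
    for c,im,x0,y0,f in specs:
        t=cv2.resize(im[y0:y0+int(h/f),x0:x0+int(w/f)],(w,h),interpolation=cv2.INTER_CUBIC)
        cw,ch=int(w/f),int(h/f)
        for x in range((x0//10+1)*10,x0+cw,10): cv2.line(t,(int((x-x0+.5)*w/cw),0),(int((x-x0+.5)*w/cw),6 if x%50 else 14),(0,0,255),1)
        for y in range((y0//10+1)*10,y0+ch,10): cv2.line(t,(0,int((y-y0+.5)*h/ch)),(6 if y%50 else 14,int((y-y0+.5)*h/ch)),(0,0,255),1)
        ims.append(t)
    rows=[np.hstack(ims[i:i+n]) for i in range(0,len(ims),n)]
    cv2.imwrite(fn,np.vstack(rows))
E
python3 - <<'E'
from h import *
t=cv2.imread("pics/top0.png");s=cv2.imread("pics/side0.png")
tiles([("t",t,200,175,3.5),("t",t,270,140,4.4),("t",t,365,185,3.5),("s",s,250,265,2.5),("s",s,250,180,3.4),("s",s,345,135,3.5)],"pics/tl.png")
E
```

```text
(no output)
```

View pics/tl.png

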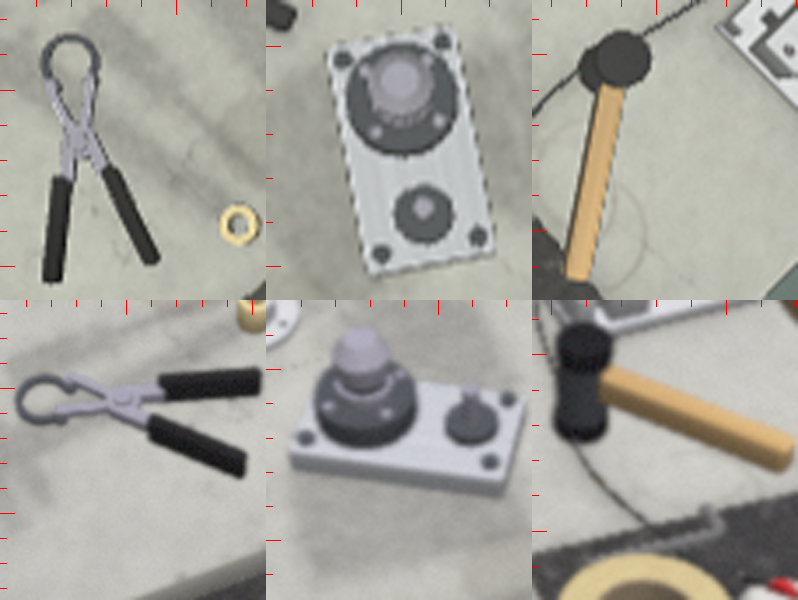

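Run:
```python
from h import *
from scipy.optimize import least_squares as LS
T=lambda u,v,x0,y0,f,ou,ov:(x0+(u-ou)/f-.4,y0+(v-ov)/f-.4)
c=lambda u,v:T(u,v,270,140,4.4,266,0); s=lambda u,v:T(u,v,250,180,3.4,266,300)
ob=[("top",c(329,47),(.036,.033,.018)),("top",c(455,27),(.036,-.033,.018)),("top",c(495,252),(-.082,-.033,.018)),("top",c(368,274),(-.082,.033,.018)),
("top",c(424,205),(-.058,0,.050)),("top",c(423,214),(-.058,0,.026)),("top",c(401,72),(0,0,.074)),
("side",s(472,390),(-.058,0,.05)),("side",s(361,331),(0,0,.074)),
("side",s(527,397),(-.082,-.033,.018)),("side",s(503,480),(-.082,.033,.018)),("side",s(292,450),(.036,.033,.018))]
def W(p,q): 
    a=p[2];return np.array([p[0]+np.cos(a)*q[0]-np.sin(a)*q[1],p[1]+np.sin(a)*q[0]+np.cos(a)*q[1],q[2]])
for cams in(("top",),("side",),("top","side")):
    f=lambda p:np.concatenate([px(k,W(p,q))-m for k,m,q in ob if k in cams])
    r=LS(f,[.61,.1,0],loss="soft_l1",x_scale=[.01,.01,.1]);print(cams,np.round(r.x,4),np.round(f(r.x).reshape(-1,2),1).tolist())
p=r.x;print("axle",W(p,(0,0,0)),"pin",W(p,(-.058,0,0)))
m=lambda u,v:T(u,v,365,185,3.5,532,0); sm=lambda u,v:T(u,v,345,135,3.5,532,300)
print("mallet head",at("top",*m(622,60),.066),"side",at("side",*sm(584,347),.066),"end",at("top",*m(578,275),.047),"end side",at("side",*sm(788,440),.051))
q=lambda u,v:T(u,v,200,175,3.5,0,0); sq=lambda u,v:T(u,v,250,265,2.5,0,300)
for n,a,z in(("clip",q(70,65),.004),("piv",q(82,143),.014),("e1",q(53,280),.024),("e2",q(152,262),.024),("b1",q(62,180),.024),("b2",q(110,172),.024)):print(n,at("top",*a,z))
for n,a,z in(("clip",sq(44,400),.004),("piv",sq(122,398),.014),("e1",sq(260,376),.018),("e2",sq(242,466),.018)):print("s",n,at("side",*a,z))
```

```text
('top',) [0.6356 0.0964 0.1941] [[-0.4, -0.4], [0.2, -0.8], [0.4, -0.1], [-0.4, 0.0], [-0.2, 0.3], [0.1, -0.1], [0.2, 1.6]]
('side',) [0.6349 0.0998 0.1917] [[-0.1, -0.7], [0.2, 2.3], [0.8, -0.5], [0.2, 0.4], [-1.5, -0.4]]
('top', 'side') [0.6356 0.0971 0.1892] [[-0.6, -0.6], [0.0, -0.8], [-0.0, -0.1], [-0.9, -0.1], [-0.7, 0.3], [-0.3, -0.1], [-0.1, 1.6], [0.1, -1.7], [0.5, 1.2], [1.0, -1.5], [0.3, -0.7], [-1.2, -1.5]]
axle [0.63564872 0.09708107 0.        ] pin [0.57868345 0.08617425 0.        ]
mallet head [ 0.5482 -0.0925  0.066 ] side [ 0.5479 -0.0828  0.066 ] end [ 0.4206 -0.0698  0.047 ] end side [ 0.4233 -0.0659  0.051 ]
clip [0.5662 0.2756 0.004 ]
piv [0.5161 0.2637 0.014 ]
e1 [0.4313 0.2754 0.024 ]
e2 [0.4434 0.2157 0.024 ]
b1 [0.4923 0.2728 0.024 ]
b2 [0.4979 0.2436 0.024 ]
s clip [0.5681 0.2792 0.004 ]
s piv [0.5196 0.265  0.014 ]
s e1 [0.445  0.2188 0.018 ]
s e2 [0.4318 0.2839 0.018 ]
```

```bash
cat >> h.py <<'E'
def go(x,y,z,yaw=None):
    o=observe();p=o["tool_pos"];a=o["tool_rot"][2]
    yw=a if yaw is None else yaw
    r=-((yw-a+np.pi)%(2*np.pi)-np.pi)
    d=np.array([x,y,z])-p;c,s=np.cos(yw),np.sin(yw)
    print("t",round(o["time"],2),"pos",np.round(p,4),"rot",np.round(o["tool_rot"],3),"roll first",round(r,3),"then mm",np.round(1e3*np.array([c*d[0]+s*d[1],s*d[0]-c*d[1],-d[2]]),1))
E
python3 - <<'E'
from h import *
a=-.165;g=np.array([.548,-.089])-.044*np.array([np.cos(a),np.sin(a)]);print(g)
go(g[0],g[1],.1,a+np.pi)
E
```

```text
[ 0.50459759 -0.0817729 ]
t 1.1 pos [0.1951 0.4874 0.2267] rot [3.142 0.    2.761] roll first -0.216 then mm [-398.8 -510.6  126.7]
```

>>> step_arm([
  {"translation":[0,0,0],"roll":-0.108},
  {"translation":[0,0,0],"roll":-0.108},
  {"translation":[-22,-28,7],"roll":0},
  {"translation":[-22,-28,7],"roll":0},
  {"translation":[-22,-28,7],"roll":0},
  {"translation":[-22,-28,7],"roll":0},
  {"translation":[-22,-28,7],"roll":0},
  {"translation":[-22,-28,7],"roll":0},
  {"translation":[-22,-28,7],"roll":0},
  {"translation":[-22,-28,7],"roll":0},
  {"translation":[-22,-28,7],"roll":0},
  {"translation":[-22,-28,7],"roll":0},
  {"translation":[-22,-28,7],"roll":0},
  {"translation":[-22,-28,7],"roll":0},
  {"translation":[-22,-28,7],"roll":0},
  {"translation":[-22,-28,7],"roll":0},
  {"translation":[-22,-28,7],"roll":0},
  {"translation":[-22,-28,7],"roll":0},
  {"translation":[-22,-28,7],"roll":0},
  {"translation":[-12,-16,7],"roll":0},
], fingers=1)

```text
time: 2.77
tool_pos: [0.4971, -0.0646, 0.1005]
tool_rot: [-3.141, 0.002, 2.975]
contact_force: [-0.2, 0.7, 0.2]
opening: 0.0922
grip_force: 0.0
```

Run:
```python
from h import *
go(.5046,-.0818,.021,-.165+np.pi)
t=cv2.cvtColor(read_camera("top"),cv2.COLOR_RGB2BGR);s=cv2.cvtColor(read_camera("side"),cv2.COLOR_RGB2BGR)
tiles([("t",t,350,170,4),("s",s,335,110,4)],"pics/m1.png",400,400,2)
```

```text
t 2.77 pos [ 0.4971 -0.0646  0.1005] rot [-3.141e+00  2.000e-03  2.975e+00] roll first -0.002 then mm [-10.2 -15.7  79.5]
```

View pics/m1.png

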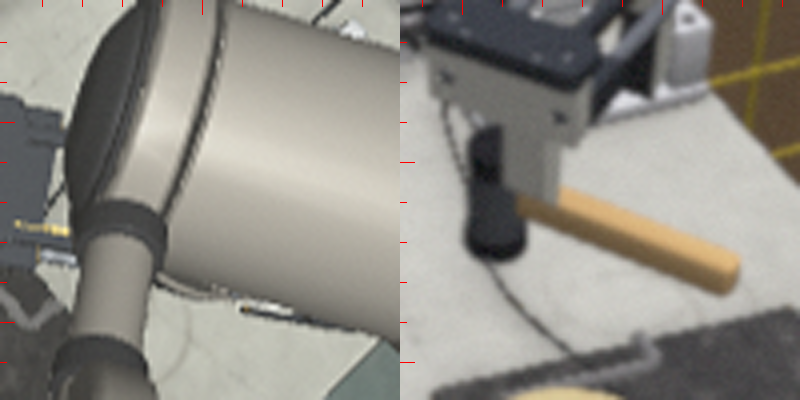

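>>> step_arm([
  {"translation":[-10,-16,0],"roll":0},
  {"translation":[0,0,20],"roll":0},
  {"translation":[0,0,25],"roll":0},
  {"translation":[0,0,24],"roll":0},
  {"translation":[0,0,10],"roll":0},
  {"translation":[0,0,0],"roll":0},
])

```text
time: 3.37
tool_pos: [0.5007, -0.0775, 0.02]
tool_rot: [3.141, -0.005, 2.977]
contact_force: [0.0, -0.0, 0.2]
opening: 0.0916
grip_force: 0.0
```

>>> step_arm([
  {"translation":[0,0,0],"roll":0},
  {"translation":[0,0,0],"roll":0},
  {"translation":[0,0,0],"roll":0},
  {"translation":[0,0,0],"roll":0},
  {"translation":[0,0,0],"roll":0},
  {"translation":[0,0,0],"roll":0},
  {"translation":[0,0,0],"roll":0},
  {"translation":[0,0,0],"roll":0},
], fingers=0, grip_force=50)

```text
time: 4.03
tool_pos: [0.5024, -0.0787, 0.0218]
tool_rot: [3.142, 0.0, 2.977]
contact_force: [0.1, 0.2, 0.1]
opening: 0.0431
grip_force: 0.0
```

>>> step_arm([
  {"translation":[0,0,0],"roll":0},
  {"translation":[0,0,0],"roll":0},
  {"translation":[0,0,0],"roll":0},
  {"translation":[0,0,0],"roll":0},
  {"translation":[0,0,0],"roll":0},
  {"translation":[0,0,0],"roll":0},
])

```text
time: 4.53
tool_pos: [0.5025, -0.0787, 0.0217]
tool_rot: [3.142, 0.0, 2.977]
contact_force: [-0.5, -1.0, 0.3]
opening: 0.0157
grip_force: 49.5
```

>>> step_arm([
  {"translation":[0,0,-10],"roll":0},
  {"translation":[0,0,-20],"roll":0},
  {"translation":[0,0,-30],"roll":0},
  {"translation":[0,0,-20],"roll":0},
  {"translation":[0,0,0],"roll":0},
])

```text
time: 4.95
tool_pos: [0.5046, -0.0792, 0.1059]
tool_rot: [-3.141, 0.007, 2.977]
contact_force: [1.6, 0.8, -2.3]
opening: 0.0157
grip_force: 49.6
```

Run:
```python
from h import *
o=observe();print(o["opening"],o["grip_force"],o["contact_force"],o["torque"])
a=-.165;g=np.array([.5787,.0865])-.046*np.array([np.cos(a),np.sin(a)]);print(g)
go(g[0],g[1],.1,a+np.pi)
t=cv2.cvtColor(read_camera("top"),cv2.COLOR_RGB2BGR);s=cv2.cvtColor(read_camera("side"),cv2.COLOR_RGB2BGR)
tiles([("t",t,350,140,4),("s",s,335,70,4)],"pics/m2.png",400,500,2)
```

```text
0.0157406780651225 49.552454352378845 [ 1.59060132  0.77130623 -2.3470845 ] [ 0.03366105  0.03538771 -0.01268138]
[0.53332476 0.09405561]
t 4.95 pos [ 0.5046 -0.0792  0.1059] rot [-3.141  0.007  2.977] roll first 0.0 then mm [1.000e-01 1.756e+02 5.900e+00]
```

View pics/m2.png

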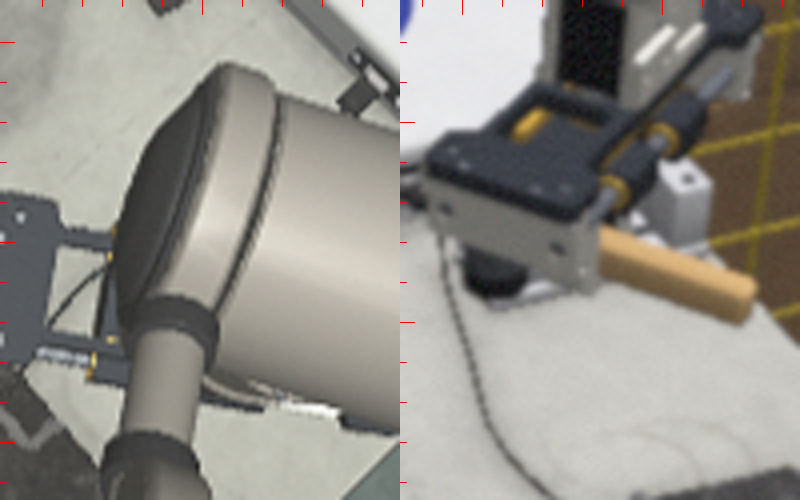

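>>> step_arm([
  {"translation":[0,10,0],"roll":0},
  {"translation":[0,25,0],"roll":0},
  {"translation":[0,30,0],"roll":0},
  {"translation":[0,30,0],"roll":0},
  {"translation":[0,30,0],"roll":0},
  {"translation":[0,25,0],"roll":0},
  {"translation":[0,20,0],"roll":0},
  {"translation":[0,6,0],"roll":0},
  {"translation":[0,0,0],"roll":0},
  {"translation":[0,0,0],"roll":0},
])

```text
time: 5.88
tool_pos: [0.5304, 0.095, 0.1006]
tool_rot: [-3.141, -0.002, 2.978]
contact_force: [-0.1, 0.5, -2.5]
opening: 0.0155
grip_force: 49.7
```

Run:
```python
from h import *
go(.5333,.0940,.0497)
t=cv2.cvtColor(read_camera("top"),cv2.COLOR_RGB2BGR);s=cv2.cvtColor(read_camera("side"),cv2.COLOR_RGB2BGR)
tiles([("t",t,240,120,4),("s",s,240,100,4)],"pics/m3.png",400,500,2)
```

```text
t 5.88 pos [0.5304 0.095  0.1006] rot [-3.141e+00 -2.000e-03  2.978e+00] roll first -0.0 then mm [-3.  -0.5 50.9]
```

View pics/m3.png

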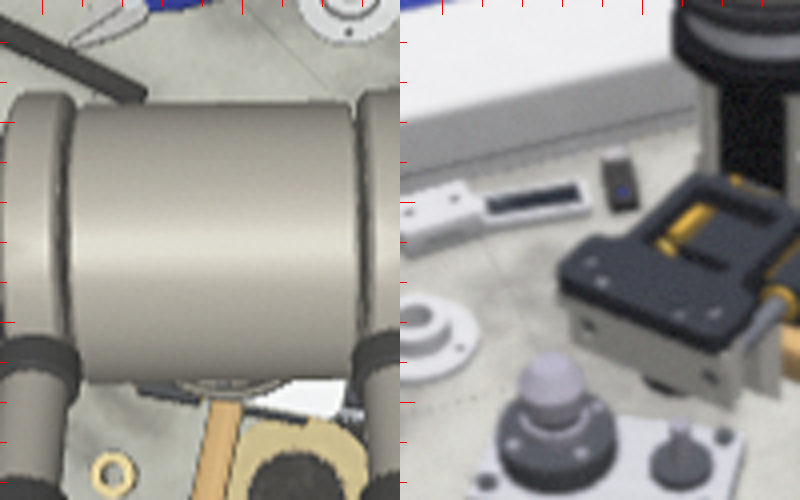

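Run:
```python
from h import *
for q in [(.5757,.0870,.079),(.5787,.0865,.079),(.5787,.0865,.05)]:print(px("side",q))
print(at("side",305.5,195.5,.079-.000), at("side",310,207,.05))
```

```text
[311.1899013  193.06954069]
[309.74054329 192.44821662]
[310.19978656 204.46035172]
[0.5823 0.0965 0.079 ] [0.5763 0.0926 0.05  ]
```

>>> step_arm([
  {"translation":[-3,1,10],"roll":0},
  {"translation":[0,0,15],"roll":0},
  {"translation":[0,0,10],"roll":0},
  {"translation":[0,0,6],"roll":0},
  {"translation":[0,0,4],"roll":0},
  {"translation":[0,0,3],"roll":0},
  {"translation":[0,0,1],"roll":0},
  {"translation":[0,0,0],"roll":0},
])

```text
time: 6.65
tool_pos: [0.5347, 0.0951, 0.0529]
tool_rot: [-3.142, 0.001, 2.977]
contact_force: [-0.1, -2.1, 0.5]
opening: 0.0156
grip_force: 49.7
```

Run:
```python
from h import *
o=observe();print(o["contact_force"],o["torque"])
go(.5333,.0940,.0497)
s=cv2.cvtColor(read_camera("side"),cv2.COLOR_RGB2BGR)
tiles([("s",s,240,120,5)],"pics/m4.png",500,500,1)
```

```text
[-0.07424809 -2.09158748  0.49432586] [-0.23551921 -0.03166054 -0.07831651]
t 6.65 pos [0.5347 0.0951 0.0529] rot [-3.142e+00  1.000e-03  2.977e+00] roll first -0.0 then mm [ 1.1 -1.3  3.2]
```

View pics/m4.png

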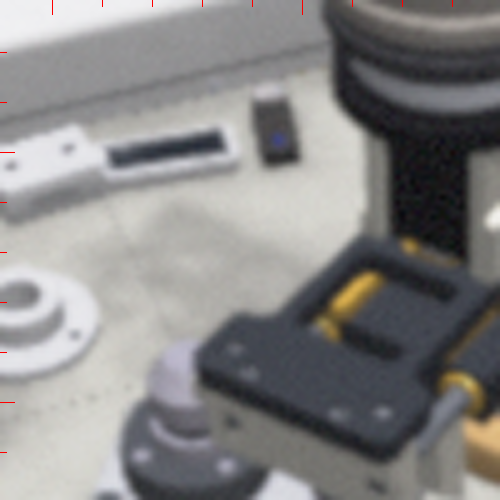

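>>> step_arm([
  {"translation":[0,0,1.5],"roll":0},
  {"translation":[0,0,1.5],"roll":0},
])

```text
time: 6.87
tool_pos: [0.5345, 0.0955, 0.0501]
tool_rot: [3.141, 0.001, 2.977]
contact_force: [-0.2, -1.8, 3.2]
opening: 0.0157
grip_force: 49.7
```

>>> step_arm([
  {"translation":[0,0,1.5],"roll":0},
  {"translation":[0,0,1],"roll":0},
])

```text
time: 7.03
tool_pos: [0.5341, 0.0954, 0.0484]
tool_rot: [-3.141, 0.0, 2.977]
contact_force: [-9.0, -3.8, 20.2]
opening: 0.0157
grip_force: 50.0
```

>>> step_arm([
  {"translation":[0,0,0.5],"roll":0},
  {"translation":[0,0,0],"roll":0},
  {"translation":[0,0,-10],"roll":0},
  {"translation":[0,0,-20],"roll":0},
  {"translation":[0,0,-20],"roll":0},
  {"translation":[0,-10,-5],"roll":0},
  {"translation":[0,-25,0],"roll":0},
  {"translation":[0,-30,0],"roll":0},
  {"translation":[0,-30,0],"roll":0},
  {"translation":[0,-30,0],"roll":0},
  {"translation":[0,-25,0],"roll":0},
  {"translation":[0,-16,0],"roll":0},
  {"translation":[0,-5,0],"roll":0},
  {"translation":[0,0,0],"roll":0},
])

```text
time: 8.2
tool_pos: [0.5056, -0.0745, 0.101]
tool_rot: [3.141, -0.001, 2.974]
contact_force: [0.3, 0.6, -3.1]
opening: 0.0154
grip_force: 50.0
```

Run:
```python
from h import *
go(.520,-.078,.0217)
t=cv2.cvtColor(read_camera("top"),cv2.COLOR_RGB2BGR);s=cv2.cvtColor(read_camera("side"),cv2.COLOR_RGB2BGR)
tiles([("s",s,250,180,4),("s",s,335,80,4)],"pics/m5.png",400,400,2)
cv2.imwrite("pics/t5.png",t)
```

```text
t 8.2 pos [ 0.5056 -0.0745  0.101 ] rot [ 3.141e+00 -1.000e-03  2.974e+00] roll first -0.0 then mm [-14.8  -1.1  79.3]
```

View pics/m5.png

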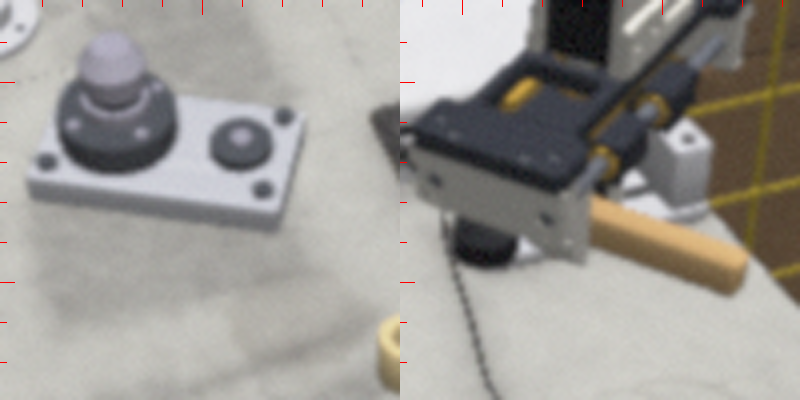

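>>> step_arm([
  {"translation":[0,0,15],"roll":0},
  {"translation":[0,0,25],"roll":0},
  {"translation":[0,0,20],"roll":0},
  {"translation":[0,0,10],"roll":0},
  {"translation":[0,0,6],"roll":0},
  {"translation":[0,0,2],"roll":0},
  {"translation":[0,0,0],"roll":0},
])

```text
time: 8.88
tool_pos: [0.5067, -0.0729, 0.0238]
tool_rot: [3.141, 0.0, 2.977]
contact_force: [0.2, -0.5, -1.8]
opening: 0.0158
grip_force: 50.0
```

>>> step_arm([
  {"translation":[0,0,1.5],"roll":0},
  {"translation":[0,0,0.5],"roll":0},
  {"translation":[0,0,0],"roll":0},
])

```text
time: 9.13
tool_pos: [0.5068, -0.0733, 0.0223]
tool_rot: [-3.142, 0.001, 2.977]
contact_force: [0.2, -0.3, -3.3]
opening: 0.0155
grip_force: 50.0
```

>>> step_arm([
  {"translation":[0,0,0],"roll":0},
  {"translation":[0,0,0],"roll":0},
  {"translation":[0,0,0],"roll":0},
  {"translation":[0,0,0],"roll":0},
  {"translation":[0,0,0],"roll":0},
  {"translation":[0,0,0],"roll":0},
  {"translation":[0,0,0],"roll":0},
], fingers=0.8)

```text
time: 9.72
tool_pos: [0.5064, -0.0733, 0.0217]
tool_rot: [3.142, 0.0, 2.977]
contact_force: [0.8, -0.8, -0.3]
opening: 0.0574
grip_force: 0.0
```

Run:
```python
from h import *
go(.4724,.2557,.1,.22+np.pi)
```

```text
t 9.72 pos [ 0.5064 -0.0733  0.0217] rot [3.142 0.    2.977] roll first -0.385 then mm [-38.6 328.5 -78.3]
```

>>> step_arm([
  {"translation":[0,0,-15],"roll":0},
  {"translation":[0,0,-35],"roll":0},
  {"translation":[0,0,-35],"roll":0},
  {"translation":[0,0,-10],"roll":-0.096},
  {"translation":[0,0,0],"roll":-0.096},
  {"translation":[0,0,0],"roll":-0.096},
  {"translation":[0,0,0],"roll":-0.097},
  {"translation":[-4,30,0],"roll":0},
  {"translation":[-4,34,0],"roll":0},
  {"translation":[-4,34,0],"roll":0},
  {"translation":[-4,34,0],"roll":0},
  {"translation":[-4,34,0],"roll":0},
  {"translation":[-4,34,0],"roll":0},
  {"translation":[-4,34,0],"roll":0},
  {"translation":[-4,34,0],"roll":0},
  {"translation":[-4,30,0],"roll":0},
  {"translation":[-3,20,0],"roll":0},
  {"translation":[0,10,0],"roll":0},
  {"translation":[0,0,0],"roll":0},
  {"translation":[0,0,0],"roll":0},
], fingers=1)

```text
time: 11.38
tool_pos: [0.4725, 0.2549, 0.1165]
tool_rot: [-3.141, -0.001, -2.92]
contact_force: [0.1, 0.2, -0.2]
opening: 0.0917
grip_force: 0.0
```

Run:
```python
from h import *
o=observe();print(o["opening"])
go(.4724,.2557,.003,.22+np.pi)
t=cv2.cvtColor(read_camera("top"),cv2.COLOR_RGB2BGR);s=cv2.cvtColor(read_camera("side"),cv2.COLOR_RGB2BGR)
for n in("mallet_face","mallet_grip","hex_key"):print(n,search_frame("side",n)[:1],search_frame("top",n)[:1])
g=np.array([.4724,.2557]);d=np.array([np.cos(.22),np.sin(.22)])
for im,c in((t,"top"),(s,"side")):
  for q in((0,.012),(.045,.014),(.097,.002)):
    u=px(c,[*(g+q[0]*d),q[1]]);im[int(round(u[1])),int(round(u[0]))]=(0,0,255)
tiles([("t",t,180,160,4),("s",s,245,240,3.2)],"pics/p1.png",400,400,2)
```

```text
0.09170580520791705
t 11.38 pos [0.4725 0.2549 0.1165] rot [-3.141e+00 -1.000e-03 -2.920e+00] roll first 0.001 then mm [ -0.    0.8 113.5]
mallet_face [{'at': [0.4806, -0.066, 0.0427], 'confidence': 0.79}] [{'at': [0.5178, -0.0704, 0.0503], 'confidence': 0.81}]
mallet_grip [{'at': [0.4779, -0.0638, 0.0426], 'confidence': 0.55}] [{'at': [0.6135, 0.0948, 0.0184], 'confidence': 0.57}]
hex_key [{'at': [0.4639, -0.0159, 0.0101], 'confidence': 0.68}] [{'at': [0.4652, -0.014, 0.0126], 'confidence': 0.71}]
```

View pics/p1.png

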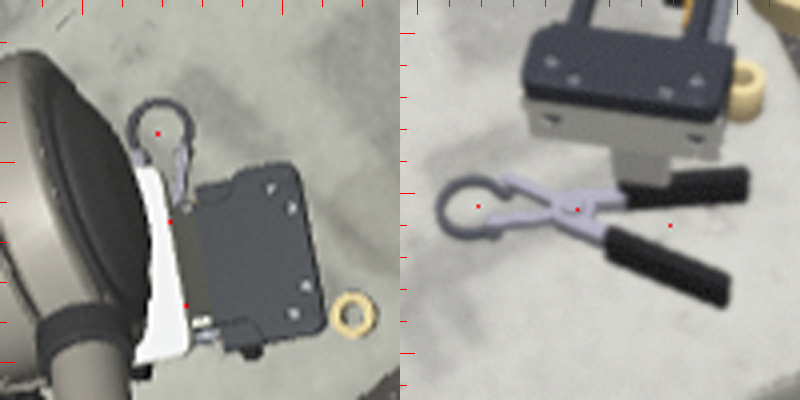

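>>> step_arm([
  {"translation":[-1,1,15],"roll":0},
  {"translation":[0,0,30],"roll":0},
  {"translation":[0,0,30],"roll":0},
  {"translation":[0,0,20],"roll":0},
  {"translation":[0,0,10],"roll":0},
  {"translation":[0,0,5],"roll":0},
  {"translation":[0,0,0],"roll":0},
  {"translation":[0,0,0],"roll":0},
])

```text
time: 12.45
tool_pos: [0.4743, 0.2568, 0.0076]
tool_rot: [3.141, 0.002, -2.921]
contact_force: [0.0, -0.3, 0.1]
opening: 0.0914
grip_force: 0.0
```

>>> step_arm([
  {"translation":[0,0,4],"roll":0},
  {"translation":[0,0,0],"roll":0},
  {"translation":[0,0,0],"roll":0},
  {"translation":[0,0,0],"roll":0},
  {"translation":[0,0,0],"roll":0},
  {"translation":[0,0,0],"roll":0},
  {"translation":[0,0,0],"roll":0},
  {"translation":[0,0,0],"roll":0},
  {"translation":[0,0,0],"roll":0},
  {"translation":[0,0,0],"roll":0},
  {"translation":[0,0,0],"roll":0},
  {"translation":[0,0,0],"roll":0},
  {"translation":[0,0,0],"roll":0},
  {"translation":[0,0,0],"roll":0},
], fingers=0, grip_force=40)

```text
time: 13.62
tool_pos: [0.4738, 0.2564, 0.003]
tool_rot: [-3.141, 0.001, -2.921]
contact_force: [-0.1, -2.3, 5.4]
opening: 0.0247
grip_force: 39.8
```

>>> step_arm([
  {"translation":[0,0,-5],"roll":0},
  {"translation":[0,0,-20],"roll":0},
  {"translation":[0,0,-30],"roll":0},
  {"translation":[0,0,-30],"roll":0},
  {"translation":[0,0,-20],"roll":0},
  {"translation":[0,0,0],"roll":0},
  {"translation":[0,0,0],"roll":0},
  {"translation":[0,0,0],"roll":0},
])

```text
time: 14.28
tool_pos: [0.4725, 0.2563, 0.1065]
tool_rot: [-3.141, -0.002, -2.921]
contact_force: [0.0, 0.5, -2.0]
opening: 0.0246
grip_force: 39.8
```

Run:
```python
from h import *
o=observe();print(o["opening"],o["grip_force"],o["contact_force"])
d=np.array([np.cos(.22),np.sin(.22)])
a=np.array([.6356,.0971])-.083*d
go(a[0],a[1],.1,.22+np.pi)
t=cv2.cvtColor(read_camera("top"),cv2.COLOR_RGB2BGR);s=cv2.cvtColor(read_camera("side"),cv2.COLOR_RGB2BGR)
p=o["tool_pos"]
for im,c in((t,"top"),(s,"side")):
    u=px(c,[*(p[:2]+.083*d),p[2]-.001]);print(c,u);im[int(round(u[1])),int(round(u[0]))]=(0,0,255)
ut=px("top",[*(p[:2]+.083*d),.1]).astype(int);us=px("side",[*(p[:2]+.083*d),.1]).astype(int);print(ut-25,us-25)
tiles([("t",t,ut[0]-25,ut[1]-25,8),("s",s,us[0]-25,us[1]-25,8)],"pics/p2.png",400,400,2)
```

```text
0.024553146792724856 39.81130063533783 [ 0.03400048  0.48480545 -2.00494448]
t 14.28 pos [0.4725 0.2563 0.1065] rot [-3.141e+00 -2.000e-03 -2.921e+00] roll first 0.0 then mm [ -41.4 -191.     6.5]
top [208.81979465 192.8742949 ]
side [271.68023338 264.02501922]
[184 168] [246 241]
```

View pics/p2.png

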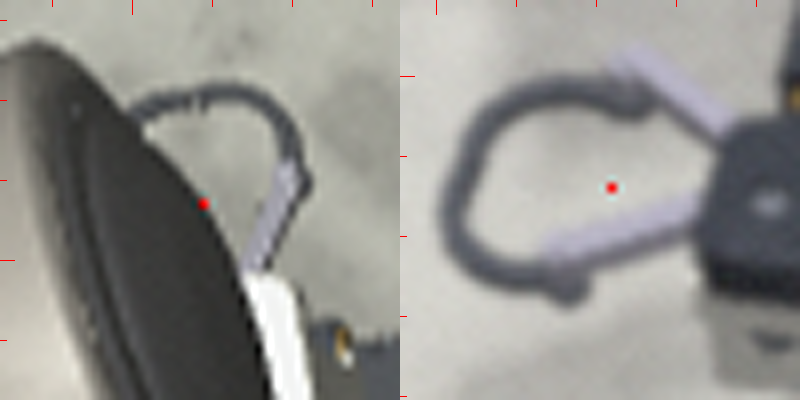

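>>> step_arm([
  {"translation":[-2,-8,0],"roll":0},
  {"translation":[-5,-20,0],"roll":0},
  {"translation":[-5,-25,0],"roll":0},
  {"translation":[-6,-28,0],"roll":0},
  {"translation":[-6,-28,0],"roll":0},
  {"translation":[-6,-28,0],"roll":0},
  {"translation":[-5,-25,0],"roll":0},
  {"translation":[-3,-18,0],"roll":0},
  {"translation":[-2,-8,0],"roll":0},
  {"translation":[0,-3,0],"roll":0},
  {"translation":[0,0,0],"roll":0},
  {"translation":[0,0,0],"roll":0},
  {"translation":[0,0,0],"roll":0},
])

```text
time: 15.47
tool_pos: [0.5537, 0.08, 0.1076]
tool_rot: [3.141, -0.001, -2.92]
contact_force: [-0.3, 1.0, -2.5]
opening: 0.0244
grip_force: 39.8
```

Run:
```python
from h import *
o=observe();print(o["opening"],o["contact_force"])
d=np.array([np.cos(.22),np.sin(.22)])
a=np.array([.6355,.0972])-.0845*d
go(a[0],a[1],.049,.22+np.pi)
s=read_camera("side")
for n in("clip_centre","axle_end"):print(n,[(np.round(x["at"],4),x["confidence"]) for x in search_frame("side",n)[:2]])
p=o["tool_pos"]
print(px("side",[*(p[:2]+.083*d),p[2]-.001]),px("side",[.6355,.0972,.074]),px("side",[.6355,.0972,.048]))
# grey map round there
u=px("side",[.6355,.0972,.085]).astype(int);print(u)
g=cv2.cvtColor(s,cv2.COLOR_RGB2GRAY)[u[1]-34:u[1]+26,u[0]-36:u[0]+44]
for i,r in enumerate(g): print(f"{u[1]-34+i:3d} "+"".join("@#*+=-. "[min(7,int(v)//30)] for v in r))
```

```text
0.024375287462362786 [-0.3101256   0.96723302 -2.53671741]
t 15.47 pos [0.5537 0.08   0.1076] rot [ 3.141e+00 -1.000e-03 -2.920e+00] roll first 0.001 then mm [ 0.9 -1.  58.6]
clip_centre [(array([0.6261, 0.0834, 0.112 ]), 0.74), (array([0.4668, 0.1671, 0.0219]), 0.62)]
axle_end [(array([0.6131, 0.1114, 0.018 ]), 0.89)]
[276.95515534 176.43310121] [278.11426649 190.02173918] [279.13334462 200.71581438]
[277 185]
151                     -+**********+++===----.......-=+*###******##****************
152 ...                .-+***+++===---.....---------..-+*##*******##****************
153 --.            .....-====---........-----=====--..-=+*********##****************
154             ...-----........--------=========--..-=++***************************
155          ...-----==---------============------..-=+*****************************
156       ...----========-============-------.......=+******************************
157    ...----==================-------............-=*******************************
158 ..-----====++++=======------...................-+*******************************
159 -
[... 3714 characters left out ...]
--------------....--
203 ---.....................=+++++++++++++++++++===+++++=-...------------------.-.--
204 ---.............   ....-=++++==++*++++++++*+===+++++=-........--.---------.-.---
205 -...............     ..-+++++===***+++++**++==++++++=..  .............-...------
206 -..............     ...=++++++==++*******+===+++++++=..     .    ............---
207 -...........    . . ...=++++++====++**+++=-==++++++++-.            ..    ....-==
208 .............    .  ..-=++++++++============+++++++++-.           .......   .-=+
209 .............   .  ...-=++++++++++========+++++++++*+-..        ...-----... .-++
210 ............     . ...-=++=-=++*+++++++++++++++++++*+=.        .--==+++==-...-=+
```

>>> step_arm([
  {"translation":[1,-1,5],"roll":0},
  {"translation":[0,0,10],"roll":0},
  {"translation":[0,0,10],"roll":0},
  {"translation":[0,0,5],"roll":0},
  {"translation":[0,0,3],"roll":0},
  {"translation":[0,0,0],"roll":0},
])

```text
time: 16.12
tool_pos: [0.5529, 0.0777, 0.0735]
tool_rot: [3.141, -0.002, -2.921]
contact_force: [-0.6, 0.1, -1.7]
opening: 0.0244
grip_force: 39.8
```

>>> step_arm([
  {"translation":[0,0,2],"roll":0},
  {"translation":[0,0,2],"roll":0},
  {"translation":[0,0,2],"roll":0},
  {"translation":[0,0,1],"roll":0},
  {"translation":[0,0,0],"roll":0},
])

```text
time: 16.53
tool_pos: [0.5536, 0.0778, 0.0677]
tool_rot: [3.141, 0.0, -2.921]
contact_force: [1.0, 0.4, -0.8]
opening: 0.0245
grip_force: 39.8
```

>>> step_arm([
  {"translation":[0,0,2],"roll":0},
  {"translation":[0,0,2],"roll":0},
  {"translation":[0,0,2],"roll":0},
  {"translation":[0,0,0],"roll":0},
])

```text
time: 16.87
tool_pos: [0.5533, 0.0779, 0.0612]
tool_rot: [3.141, -0.001, -2.921]
contact_force: [0.2, 1.1, -2.6]
opening: 0.0244
grip_force: 40.0
```

>>> step_arm([
  {"translation":[0,0,2],"roll":0},
  {"translation":[0,0,2],"roll":0},
  {"translation":[0,0,2],"roll":0},
  {"translation":[0,0,0],"roll":0},
])

```text
time: 17.2
tool_pos: [0.5532, 0.0778, 0.0551]
tool_rot: [3.141, -0.001, -2.921]
contact_force: [-0.3, 2.2, -3.1]
opening: 0.0242
grip_force: 40.0
```

>>> step_arm([
  {"translation":[0,1.2,2],"roll":0},
  {"translation":[0,0,2],"roll":0},
  {"translation":[0,0,2],"roll":0},
  {"translation":[0,0,0],"roll":0},
  {"translation":[0,0,0],"roll":0},
  {"translation":[0,0,0],"roll":0},
])

```text
time: 17.7
tool_pos: [0.5533, 0.0788, 0.0497]
tool_rot: [-3.142, 0.0, -2.922]
contact_force: [-0.2, -0.1, -2.5]
opening: 0.0248
grip_force: 40.0
```

Run:
```python
from h import *
o=observe();print(o["opening"],o["contact_force"],o["torque"],o["tool_pos"])
s=read_camera("side");print([(np.round(x["at"],4),round(x["confidence"],2)) for x in search_frame("side","mallet_face")[:2]])
u=px("side",[.6355,.0972,.065]).astype(int)
g=cv2.cvtColor(s,cv2.COLOR_RGB2GRAY)[u[1]-22:u[1]+30,u[0]-36:u[0]+34]
print(px("side",[.6355,.0972,.048]),u[0]-36)
for i,r in enumerate(g): print(f"{u[1]-22+i:3d} "+"".join("@#*+=-. "[min(7,int(v)//30)] for v in r))
```

```text
0.024785128748777464 [-0.22419747 -0.08472426 -2.53500274] [ 0.06125907  0.06002976 -0.0057941 ] [0.5533378  0.07880507 0.04973944]
[(array([ 0.5211, -0.0646,  0.0477]), 0.93)]
[279.13334462 200.71581438] 242
171 .................---------------........-------------------=+++***#*++
172 .   .............----------------.........----------------=+*******+==
173       .............----..--------......-------------------+********=-=
174          .........-----..----------....------------------=+*******+--=
175             ......----...--------------------------------=********+--+
176 .---.         ....-.-.....-------------------------------=******#*+==+
177 =====-         ............-----------------------------=+******#*++++
178 ======.         ..-.........-.--------------------------=+******#*+++*
179 ======.         ............-....-----------------------+*******#*****
180 =====-   ..      .--..............---------------------=+******##*****
181 ----.    ..      ...-..............--------------------=+******##*****
182 ...    .---      ...--..............-------------------+*#****
[... 2308 characters left out ...]
++***#*=.     .-=+++=----
214 ...........       .  .-+***+++++++++++++++==++***#*+-.     .-++++=----
215 .   ........... ..   .-+*#***++++++++++++++++***##*=-.     .-+++++=--=
216    . .............    .=*###*****++++*+*******##**+-.      .-++++++==+
217 ... .. ................-+####*****************###*=..      .-+++++++++
218   .... . .  .....-----.-=*#######***********###**+-.       .-+*+++++++
219  ....       ....-=+++=-.-+*##############**#*#**+-.        .-+****++++
220 ......       ...-=++++-..-+**##########*#*##**+=-.          .-+*******
221 ...        ......-+++=-...-=+**########*#****+=..            .-+******
222 ..       ...... ..===-.   ..-=++******#***+==-..              .-==++++
```

```bash
python3 -c "
from cell import *
print(hand_in())"
```

```text
the job is handed in; nothing more can be done
None
```

I handed the job in at about 18 s of the 54 s allowed: the pin looked fully home after the mallet push, the mallet is back on the worktop and let go, and the pliers are still gripped at 40 N. By the arm's position, the spread circlip is about 0.7 mm above the middle of the groove, and it was not pressing on the axle. The tape roll, bush and hex key were not touched, and the hand-in returned no verdict.

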